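# Shut down the fondue burner with stop and snuffer

## Robot

A 6-joint arm with a two-finger parallel gripper is mounted at the origin on the work surface. World frame = base frame: x ahead of the robot, y to its left, z up, the work surface at z = 0. Lengths are in mm, angles in rad, forces in N, time in s.
With the tool pointing down it reaches from about 275 to 975 mm from the base axis. Payload 8.4 kg.
Tool frame: the origin (TCP) lies between the finger pads; the fingertips stand 25 mm ahead of it and the grasp point (between the pads) lies 6 mm ahead of it; x points along the fingers, y is the direction in which the jaws open and shut, and the axes are right-handed (so a half turn about x gives the same grasp; the last joint's range is limited). The gripper opens to 92 mm and grips with 3 to 60 N. Pads are 20 mm wide; open, the fingers measure 128 mm over their backs; the gripper's body (75 mm by 189 mm) begins 69 mm behind the grasp point.
Start: joints at [-1.306, 0.353, 1.633, -0, 1.155, -0.002], TCP at [164.777, -602.89, 239.583] pointing down, gripper open.
Joint ranges: [-2.63, 2.63], [-0.92, 2.1], [0.06, 2.66], [-1.3, 4.44], [0, 2.69], [-3.02, 3.02]. Speed limits (rad/s): [2.22, 2.22, 2.79, 3.14, 3.14, 3.14].

## Interface

Orientations are given as a unit quaternion [x, y, z, w].
In Python, from station import arm, camera, get_calibration, job gives the robot as it stands. The module is installed in compiled form; this text tells all that it offers.
- The arm moves only by the tool play_rows, never from a script. Its argument "moves" is a list of rows, each a list of 3 entries, a list of its own where there are three numbers: the shift along the tool's x, y, z in mm, then the turn, a rotation vector about the tool's x, y, z in rad, then the opening in per cent of the stroke, from 0 (shut) to 100 (fully open). In form: [[[dx, dy, dz], [wx, wy, wz], claw], ...]. A call has 1 to 20 rows; each row is the pose to reach, as a shift and turn from the pose measured when the call began, along the tool's axes at that moment; what a row does not reach only later rows make up. A row lasts 1/12 s, in which the tool goes at most 41.7 mm and 7.16 degrees, less where a joint would pass 70% of its speed; a pose out of reach is approached as far as the arm can. A call with a gripper value outside its range is refused whole. The fingers move at their own pace and stop on an object; "squeeze" is the grip in N (left out, the last holds). Time passes only in rows, so rows that repeat a pose let the fingers close. It gives the time, the measured TCP pose, the force and the opening at its end, in the units of the state.
- arm.state(): the state, without advancing time (a new reading comes with each control period).
- camera(name): name is "scene" or "top" or "wrist"; returns the picture (400x640x3 uint8, red, green, blue); there is no depth.
- get_calibration(name): a dict with "fx", "fy", "cx", "cy" (pixels), "world_from_camera" (4x4, takes a point from camera to world coordinates). Camera axes: x right, y down, z forward; pixel columns grow to the right and rows downward; lengths in mm; the calibration is good to about 2 mm. A picture is of the moment at which its call begins: read the wrist's pose just before it. get_calibration takes no time and is no camera call; for the wrist camera it gives the pose at the moment of the call.
- job.sign_off(): hands the job in, once; it reports no verdict.
The state is a dict: "time_s": time; "qpos": joint angles; "dq": joint speeds; "joint_torque": joint torques, N m; "eef_pos": TCP position; "eef_rot": TCP orientation; "wrist_force": force on the tool from outside, world axes, zero at the start; "ft_torque": the same for the moment, N m; "gripper_width": finger opening in mm.
Only numpy, scipy, OpenCV 4.12 (cv2) and the standard library are available. Lean on these libraries where they do the work, as an engineer would, in place of code of your own. Each camera call takes 0.05 s, during which the arm holds its last target. There are 200 camera calls.

## Task

Shut down the fondue burner: first push the mushroom stop down until it latches and stays down by itself, then lift the snuffer lid up and off its hook and set it level over the burner's mouth without dropping it. Once the lid is on and released, twist the stop clockwise (seen from above) so that it springs fully up again and leave it up, with the lid still on the burner; do not shift the other kitchen things.

Things in the scene. Friction and masses are not known exactly. Their poses are not given: they have to be found in the camera images.
- stop: Safety stop: grey painted housing 110x110x65 mm, fixed to the table, with a black mushroom on top. Origin at the centre of its underside; the mushroom's axis is the housing's z axis.
- stop_top (a point): Centre of the top of the mushroom's grip bar, moving with it: 123 mm above the table when up, about 111 mm when latched. The mushroom is a round cap 64 mm wide, its top 22 mm below this point, with an upright grip bar across it, 54 mm long along this point's x axis and 16 mm thick along y. Push here from straight above.
- stop_press (a joint): How far the mushroom is pushed down, m: 0 = fully up, latches once pushed past about 0.0125 and then rests at about 0.0115 to 0.012, end of travel 0.015. Spring and latch together push back with 3 N at the start, 4 to 8 N further down; it cannot be pulled up while latched.
- stop_turn (a joint): Turn of the mushroom, rad, 0 at rest, growing clockwise seen from above, end stop at 1.15. A weak spring (under 0.05 N m) turns it back when let go. A latched mushroom is freed once turned past about 0.6 and is then pushed up by its spring (2 to 6 N) when nothing holds it down.
- burner: Steel fondue burner, fixed: dish 140 mm wide, can 100 mm wide to 50 mm height, then an open neck 68 mm in outer diameter whose rim (mouth) is 85 mm above the table. Origin at the centre of its underside, axis z.
- hook_stand: Hook stand, fixed: dark wood foot, steel post 14 mm wide, 152 mm high, 68 mm to +x of the origin; from it a flat arm (10 mm wide, 6 mm thick, top at 130 mm height) runs to -x and ends in an upturned tip, 12 mm high above the arm, 20 to 25 mm to -x of the origin. Origin on the table straight below the place where the lid hangs.
- hook_rest (a point): Point on the top of the hook's arm (130 mm above the table) where the lid's loop hangs; axes as the stand's: -x runs along the arm out past the upturned tip.
- lid: Snuffer lid, steel, 0.11 to 0.22 kg: cap 90 mm wide, 18 mm tall, open below (inner width 82 mm, 14 mm deep), with an upright loop on top (50 mm wide along y, opening 38 mm wide, from 18 to 66 mm height) and a grip tab on the loop. Origin at the centre of the cap's open underside, z up. Hangs level, its x axis along the hook's arm. Seated on the burner its origin is 71 mm above the table.
- lid_grip (a point): Point in the lid's birch grip tab, 96 mm above the lid's origin, 12 mm below the tab's top. The tab is 32 mm long along the lid's x, 14 mm thick along its y, and spans 74 to 108 mm above the lid's origin
- pot: burgundy ceramic fondue pot, 184 mm wide, 100 mm tall, with a stub handle; bystander; origin at the centre of its underside
- bowls: stack of three stoneware bowls, 110 mm wide, 68 mm tall, one piece; bystander; origin at the centre of its underside
- fork_block: birch block 90x90x90 mm with four fondue forks standing in it (230 mm tall in all); bystander; origin at the centre of its underside
- jar: glass jar 72 mm wide, 100 mm tall; bystander; origin at the centre of its underside
- spoon: birch spoon 200 mm long, lying; bystander; origin at the centre of its underside
- ramekin: white ramekin, 80 mm wide, 40 mm tall, empty; bystander; origin at the centre of its underside
- salt_box: birch salt box 62x62x42 mm; bystander; origin at the centre of its underside
There are look-alikes about, which are no part of the job. What is shaped like the hook_stand but green or turquoise is not meant.

How it is judged:
By the outcome, as a careful person would: the job done as asked, in the order asked, and still so for the second after the job is handed in, with the robot touching nothing.
It also fails if it takes over 72 s, if anything falls off the work surface, if the arm or the gripper's body presses on something with over 40 N, if the wrist force passes 120 N, or if a joint passes its speed limit or range.

## Working session

There is one attempt and no reset: what is moved stays moved. The work goes in short steps, Python scripts to look and compute and a tool call to move; the robot and the scene stay as the last step left them, time stands still between calls to the robot, and variables do not carry over. Pictures are saved under pics/ and viewed, about 8 in all and at most 12, crops included, and the job is handed in when it is done.

Besides the shell and the picture viewer there is one more tool, called after "Request:" by a JSON object that holds its "method" and its "body". play_rows: Moves the arm, as the interface text tells. Its arguments: {"type":"object","properties":{"moves":{"type":"array"},"squeeze":{"type":"number"}},"required":["moves"]}

```bash
mkdir -p pics; cat > h.py <<'E'
import numpy as np, cv2
from scipy.spatial.transform import Rotation as R
from station import arm, camera, get_calibration, job
def ray(name,u,v,c=None):
    c=c or get_calibration(name); T=np.array(c["world_from_camera"])
    d=T[:3,:3]@np.array([(u-c["cx"])/c["fx"],(v-c["cy"])/c["fy"],1.]); return T[:3,3],d
def onz(name,u,v,z,c=None):
    o,d=ray(name,u,v,c); return o+d*(z-o[2])/d[2]
def proj(name,p,c=None):
    c=c or get_calibration(name); T=np.linalg.inv(np.array(c["world_from_camera"])); q=T[:3,:3]@np.array(p)+T[:3,3]
    return c["fx"]*q[0]/q[2]+c["cx"], c["fy"]*q[1]/q[2]+c["cy"]
def save(name,f):
    im=camera(name); cv2.imwrite(f,cv2.cvtColor(im,cv2.COLOR_RGB2BGR)); return im
def rel(p,rot=None):
    s=arm.state(); Q=R.from_quat(s["eef_rot"]); return Q.inv().apply(np.array(p)-s["eef_pos"])
E
python3 - <<'E'
from h import *
np.set_printoptions(precision=3,suppress=True)
a=save("scene","pics/s0.png"); b=save("top","pics/t0.png")
s=arm.state(); print(s); print(R.from_quat(s["eef_rot"]).as_matrix())
for n in("scene","top","wrist"): print(n,get_calibration(n))
E
```

```text
{'time_s': 0.1, 'qpos': array([-1.306,  0.354,  1.634, -0.   ,  1.155, -0.002]), 'dq': array([-0.   , -0.   , -0.004,  0.   , -0.002,  0.001]), 'joint_torque': array([ -0.001, -59.49 , -33.493,   0.07 ,   0.018,  -0.   ]), 'eef_pos': array([ 164.673, -602.493,  238.964]), 'eef_rot': array([-0.701, -0.094,  0.701, -0.094]), 'wrist_force': array([-0.962,  0.924,  0.406]), 'ft_torque': array([ 0.011, -0.017,  0.03 ]), 'gripper_width': 92.08493456537491}
[[-0.     0.264 -0.965]
 [ 0.001 -0.965 -0.264]
 [-1.    -0.001  0.   ]]
scene {'fx': 469.33056626203035, 'fy': 469.33056626203035, 'cx': 329.7947652504418, 'cy': 196.5146004306575, 'world_from_camera': array([[  -0.568,    0.699,   -0.435, 1221.877],
       [   0.823,    0.481,   -0.302,  603.007],
       [  -0.002,   -0.53 ,   -0.848, 1501.416],
       [   0.   ,    0.   ,    0.   ,    1.   ]])}
top {'fx': 498.4230432164869, 'fy': 498.4230432164869, 'cx': 308.7735385989356, 'cy': 199.61992509468138, 'world_from_camera': array([[  -0.016,   -0.997,    0.074,  409.145],
       [  -1.   ,    0.018,    0.02 ,   86.565],
       [  -0.021,   -0.074,   -0.997, 1482.88 ],
       [   0.   ,    0.   ,    0.   ,    1.   ]])}
wrist {'fx': 287.0849684795296, 'fy': 287.0849684795296, 'cx': 320.9026497045065, 'cy': 198.032732732669, 'world_from_camera': array([[   0.264,   -0.92 ,   -0.288,  245.892],
       [  -0.964,   -0.253,   -0.076, -581.132],
       [  -0.002,    0.298,   -0.955,  384.452],
       [   0.   ,    0.   ,    0.   ,    1.   ]])}
```

View pics/s0.png

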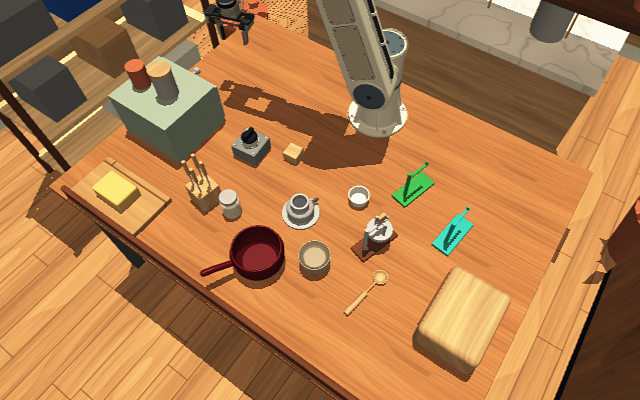

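View pics/t0.png

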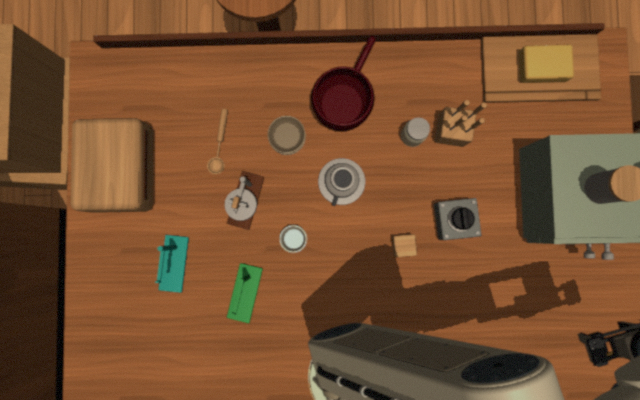

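The scene view shows the stop at about (251,147), the burner at (300,208) and the lid on a dark wood stand at (377,237). There are two look-alike stands, green at (413,185) and turquoise at (453,230). In the top view these are the stop at (459,219), the burner at (342,181) and the lid at (241,203). The dark wood stand with the lid fits the description, so I'll confirm it in an enlarged montage.

```bash
python3 - <<'E'
from h import *
a=cv2.imread("pics/s0.png"); b=cv2.imread("pics/t0.png")
def cr(im,x,y,w=66,h=50): return cv2.resize(im[y-h//2:y+h//2,x-w//2:x+w//2],(396,300),interpolation=cv2.INTER_CUBIC)
cv2.imwrite("pics/m.png",np.vstack([np.hstack([cr(b,242,200),cr(a,377,235)]),np.hstack([cr(b,459,219),cr(b,342,184)])]))
E
```

```text
(no output)
```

View pics/m.png

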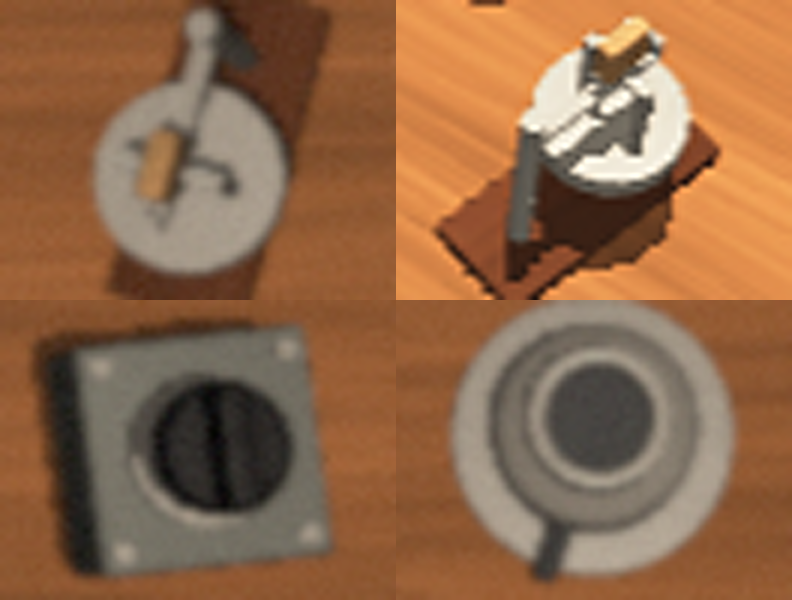

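The crop confirms it: dark wood foot, steel post, birch tab. Crop-derived pixels in the top view are lid cap (240.5,204.5), tab (235.7,202.7), mushroom (463,218) and neck mouth about (342,178).

```bash
python3 - <<'E'
from h import *
np.set_printoptions(precision=1,suppress=True)
def tri(a,b):
    (o1,d1),(o2,d2)=ray("top",*a),ray("scene",*b)
    st=np.linalg.lstsq(np.c_[d1,-d2],o2-o1,rcond=None)[0]; p,q=o1+st[0]*d1,o2+st[1]*d2
    return (p+q)/2,np.linalg.norm(p-q)
# tab top: scene crop 2 origin (344,210)
print("tab",tri((235.7,202.7),(344+(622-396)/6,210+47/6)))
print("lid cap top z88",onz("top",209+189/6,175+177/6,88))
print("tab z170",onz("top",235.7,202.7,172))
post=onz("top",209+203/6,175+25/6,152); print("post",post)
b=cv2.imread("pics/t0.png").astype(int)
m=(b.max(2)<60).astype(np.uint8); m[:190]=0;m[245:]=0;m[:,:446]=0;m[:,480:]=0
n,l,st,c=cv2.connectedComponentsWithStats(m)
for i in range(1,n):
    if st[i,4]>60: print("mush",c[i],st[i],onz("top",*c[i],101))
print("mush hand z101",onz("top",463,218.3,101))
# housing corners (screws) z65
for u,v in[(100,67),(289,48),(312,233),(124,255)]: print("screw",onz("top",426+u/6,194+v/6,65))
print("bar",onz("top",426+207/6,194+90/6,123),onz("top",426+226/6,194+195/6,123))
print("mouth",onz("top",309+(602-396)/6,159+(417-300)/6,85),"dish",onz("top",309+(593-396)/6,159+(437-300)/6,8))
# foot edge dir
print(onz("top",209+330/6,175+12/6,10),onz("top",209+265/6,175+290/6,10))
E
```

```text
tab (array([502.6, 310. , 153.5]), np.float64(0.702533334642269))
lid cap top z88 [502.1 307.2  88. ]
tab z170 [501.5 306.6 172. ]
post [566.1 290.3 152. ]
mush [462.1 218. ] [451 207  23  22 400] [ 453.4 -307.   101. ]
mush hand z101 [ 452.4 -309.4  101. ]
screw [ 491.7 -263.9   65. ]
screw [ 499.1 -352.9   65. ]
screw [ 411.9 -360.2   65. ]
screw [ 403. -272.   65.]
bar [ 477.  -297.4  123. ] [ 429.5 -304.1  123. ]
mouth [570.6  16.6  85. ] dish [569.6  17.4   8. ]
[588.2 248.8  10. ] [450.8 282.2  10. ]
```

```bash
cat >> h.py <<'E'
np.set_printoptions(precision=2,suppress=True)
def go(*ps,yaw=None):
    "print tool-frame shifts for world points; yaw = wanted world yaw of tool y, tool pointing down"
    s=arm.state(); Q=R.from_quat(s["eef_rot"])
    print("t",round(s["time_s"],2),"pos",s["eef_pos"],"F",s["wrist_force"],"w",round(s["gripper_width"],1),"q",s["qpos"])
    for p in ps: print(p,"->",Q.inv().apply(np.array(p)-s["eef_pos"]))
    if yaw is not None:
        y=np.array([np.cos(yaw),np.sin(yaw),0]); x=np.array([0,0,-1.]); 
        print("turn",(Q.inv()*R.from_matrix(np.c_[x,y,np.cross(x,y)])).as_rotvec())
E
python3 -c "
from h import *
go((250,-400,240),(452,-309,240),yaw=-1.47)"
```

```text
t 0.1 pos [ 164.67 -602.49  238.96] F [-0.96  0.92  0.41] w 92.1 q [-1.31  0.35  1.63 -0.    1.16 -0.  ]
(250, -400, 240) -> [  -0.83 -172.83 -135.7 ]
(452, -309, 240) -> [  -0.79 -207.34 -354.55]
turn [0.17 0.   0.  ]
```

Request:
{"method": "play_rows", "body": {"moves": [[[0,-86,-68],[0.08,0,0],0],[[0,-130,-100],[0.12,0,0],0],[[0,-173,-136],[0.17,0,0],0],[[0,-173,-136],[0.17,0,0],0],[[0,-173,-136],[0.17,0,0],0],[[0,-183,-200],[0.17,0,0],0],[[0,-190,-240],[0.17,0,0],0],[[0,-196,-280],[0.17,0,0],0],[[0,-202,-320],[0.17,0,0],0],[[0,-207,-354],[0.17,0,0],0],[[0,-207,-354],[0.17,0,0],0],[[0,-207,-354],[0.17,0,0],0],[[0,-207,-354],[0.17,0,0],0]]}}

```text
time_s: 1.18
eef_pos: [452.0, -308.7, 238.6]
eef_rot: [-0.706, -0.036, 0.707, -0.034]
wrist_force: [-1.0, 0.2, -0.3]
gripper_width: 7.3
```

```bash
python3 -c "
from h import *
go((452,-309,240),yaw=-1.47)
c=get_calibration('wrist'); save('wrist','pics/w1.png'); print(c)
for p in [(452,-309,123),(426,-311,123),(478,-307,123),(452,-309,215)]: print(p,proj('wrist',p,c))"
```

```text
t 1.18 pos [ 451.96 -308.7   238.63] F [-1.    0.18 -0.3 ] w 7.3 q [-0.6   0.23  1.8   0.    1.11  0.87]
(452, -309, 240) -> [-1.37  0.3  -0.01]
turn [-0.  0.  0.]
{'fx': 287.0849684795296, 'fy': 287.0849684795296, 'cx': 320.9026497045065, 'cy': 198.032732732669, 'world_from_camera': array([[   0.1 ,   -0.95,   -0.3 ,  535.93],
       [  -1.  ,   -0.1 ,   -0.03, -301.36],
       [  -0.  ,    0.3 ,   -0.95,  384.04],
       [   0.  ,    0.  ,    0.  ,    1.  ]])}
(452, -309, 123) (np.float64(320.9173692642807), np.float64(200.42277716499913))
(426, -311, 123) (np.float64(320.30104028907823), np.float64(225.67023870125018))
(478, -307, 123) (np.float64(321.569794948133), np.float64(173.69664060309378))
(452, -309, 215) (np.float64(320.4955371015679), np.float64(243.92742374039202))
```

View pics/w1.png

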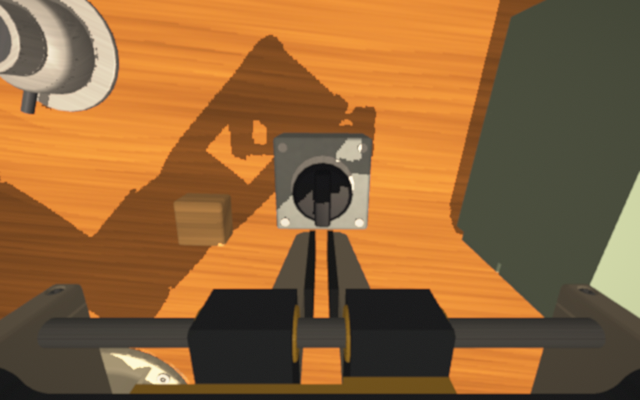

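The wrist view shows the mushroom's cap at about (322,192), the bar running vertically at x≈315–331, y≈172–225, and the screws at (282,147), (361,147), (284,223) and (360,223). I'll refine the position from these.

```bash
python3 -c "
from h import *
for p in [(282,147),(361,147),(284,223),(360,223)]: print('screw',onz('wrist',*p,65))
print('cap',onz('wrist',322,192,101)); print('bar',onz('wrist',323,173,123),onz('wrist',323,225,123))
a=cv2.imread('pics/w1.png')[125:245,250:390]; cv2.imwrite('pics/w1c.png',cv2.resize(a,None,fx=5,fy=5,interpolation=cv2.INTER_CUBIC))"
```

```text
screw [ 489.72 -262.32   65.  ]
screw [ 498.34 -349.05   65.  ]
screw [ 399.65 -269.95   65.  ]
screw [ 408.72 -360.51   65.  ]
cap [ 453.07 -310.34  101.  ]
bar [ 477.8  -308.78  123.  ] [ 425.96 -314.02  123.  ]
```

View pics/w1c.png

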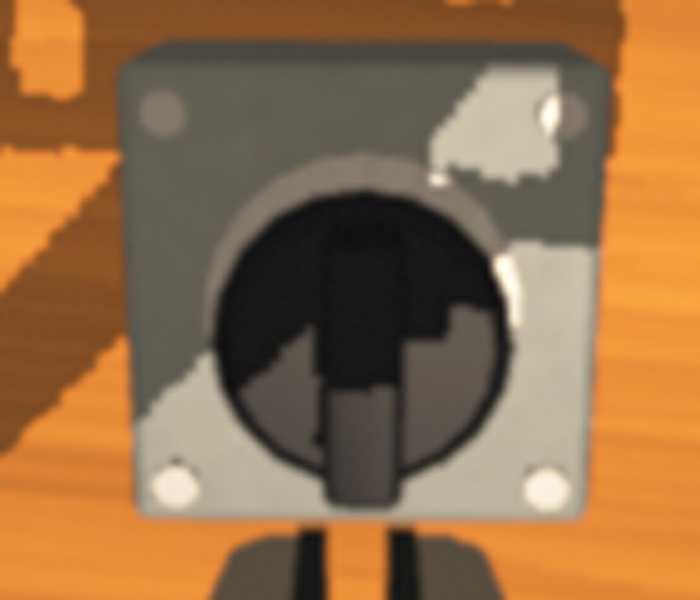

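Request:
{"method": "play_rows", "body": {"moves": [[[35,2.5,0],[0,0,0],0],[[70,2.5,0],[0,0,0],0],[[85,2.5,0],[0,0,0],0],[[88,2.5,0],[0,0,0],0],[[91,2.5,0],[0,0,0],0],[[94,2.5,0],[0,0,0],0],[[97,2.5,0],[0,0,0],0],[[99,2.5,0],[0,0,0],0],[[101,2.5,0],[0,0,0],0],[[103,2.5,0],[0,0,0],0],[[103,2.5,0],[0,0,0],0],[[103,2.5,0],[0,0,0],0]]}}

```text
time_s: 2.23
eef_pos: [451.0, -312.3, 137.3]
eef_rot: [-0.706, -0.035, 0.707, -0.034]
wrist_force: [-3.4, -0.5, 5.0]
gripper_width: 0.2
```

Request:
{"method": "play_rows", "body": {"moves": [[[2,-0.5,0],[0,0,0],0],[[3.5,-0.5,0],[0,0,0],0],[[4,-0.5,0],[0,0,0],0],[[4,-0.5,0],[0,0,0],0]]}}

```text
time_s: 2.57
eef_pos: [450.9, -312.3, 134.9]
eef_rot: [0.706, 0.034, -0.706, 0.035]
wrist_force: [-3.5, 1.4, 6.0]
gripper_width: 0.6
```

Request:
{"method": "play_rows", "body": {"moves": [[[2,0,0],[0,0,0],0],[[3,0,0],[0,0,0],0],[[3,0,0],[0,0,0],0]]}}

```text
time_s: 2.82
eef_pos: [450.9, -312.6, 133.5]
eef_rot: [0.707, 0.034, -0.706, 0.035]
wrist_force: [-3.0, 2.7, 6.3]
gripper_width: 0.3
```

Request:
{"method": "play_rows", "body": {"moves": [[[2,0,0],[0,0,0],0],[[3,0,0],[0,0,0],0],[[3,0,0],[0,0,0],0]]}}

```text
time_s: 3.07
eef_pos: [451.2, -313.0, 133.2]
eef_rot: [0.707, 0.033, -0.705, 0.035]
wrist_force: [-4.2, 5.5, 16.9]
gripper_width: 0.5
```

Request:
{"method": "play_rows", "body": {"moves": [[[-10,0,0],[0,0,0],0],[[-50,0,0],[0,0,0],0],[[-90,-4,-1],[0,0,0],50],[[-106,-4,-1],[0,0,0],100],[[-106,-4,-1],[0,0,0],100],[[-106,-4,-1],[0,0,0],100]]}}

```text
time_s: 3.57
eef_pos: [452.2, -309.5, 241.3]
eef_rot: [0.708, 0.032, -0.704, 0.036]
wrist_force: [-0.0, -0.2, -1.0]
gripper_width: 24.7
```

```bash
python3 -c "
from h import *
go((502,307,300),(480,100,320),yaw=-1.571-0.25)
c=get_calibration('wrist'); save('wrist','pics/w2.png'); save('top','pics/t2.png');save('scene','pics/s2.png')
for z in (123,111): print(z,proj('wrist',(425.5,-314,z),c),proj('wrist',(478,-308.7,z),c))
for z in (101,89): print(z,proj('scene',(452,-311,z)),proj('top',(452,-311,z)))
cr=lambda f,x,y,r:cv2.resize(cv2.imread(f)[y-r:y+r,x-r:x+r],(400,400),interpolation=cv2.INTER_CUBIC)
cv2.imwrite('pics/m2.png',np.hstack([cr('pics/w2.png',322,185,60),cr('pics/s2.png',251,145,25)]))"
```

```text
t 3.57 pos [ 452.24 -309.48  241.28] F [-0.01 -0.22 -0.95] w 24.7 q [-0.6   0.23  1.8  -0.    1.1   0.87]
(502, 307, 300) -> [ -61.17 -608.52 -109.27]
(480, 100, 320) -> [ -80.38 -404.5   -67.54]
turn [ 0.35 -0.01 -0.  ]
123 (np.float64(321.7264948275338), np.float64(226.43554318005252)) (np.float64(321.5822995230453), np.float64(174.32752584693))
111 (np.float64(321.65002629355916), np.float64(221.93736168754455)) (np.float64(321.5075183669166), np.float64(171.70976504309797))
101 (np.float64(248.4112480304157), np.float64(134.98183391453526)) (np.float64(463.5809706293097), np.float64(218.431202059559))
89 (np.float64(248.87649022590995), np.float64(136.97651559502876)) (np.float64(462.33633748301077), np.float64(218.5861439082414))
```

View pics/m2.png

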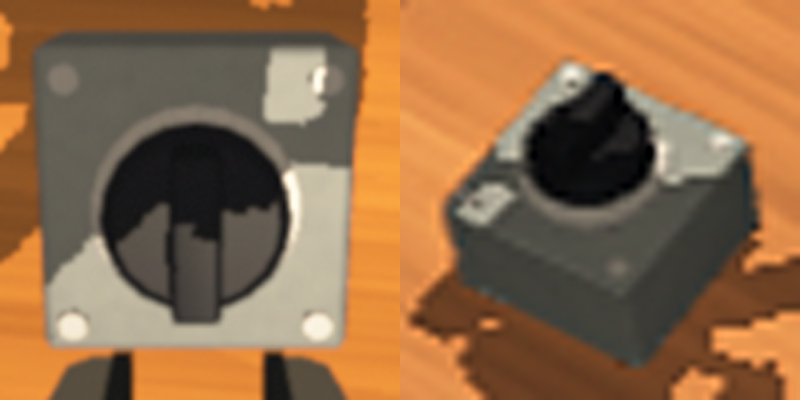

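The stop is latched: the bar's near end is at row ≈221.6, against 221.9 predicted for latched and 226.4 for up. Now to the lid.

Request:
{"method": "play_rows", "body": {"moves": [[[-40,-20,-5],[0,0,0],100],[[-50,-60,-12],[0.05,-0.01,0],100],[[-50,-100,-20],[0.1,-0.01,0],100],[[-50,-140,-26],[0.15,-0.01,0],100],[[-50,-180,-33],[0.2,-0.01,0],100],[[-50,-220,-40],[0.25,-0.01,0],100],[[-50,-260,-47],[0.3,-0.01,0],100],[[-50,-300,-54],[0.35,-0.01,0],100],[[-50,-340,-61],[0.35,-0.01,0],100],[[-50,-380,-68],[0.35,-0.01,0],100],[[-50,-420,-75],[0.35,-0.01,0],100],[[-50,-460,-82],[0.35,-0.01,0],100],[[-50,-500,-90],[0.35,-0.01,0],100],[[-50,-540,-97],[0.35,-0.01,0],100],[[-50,-580,-104],[0.35,-0.01,0],100],[[-50,-608,-109],[0.35,-0.01,0],100],[[-50,-608,-109],[0.35,-0.01,0],100],[[-50,-608,-109],[0.35,-0.01,0],100],[[-50,-608,-109],[0.35,-0.01,0],100]]}}

```text
time_s: 5.3
eef_pos: [500.1, 306.4, 286.3]
eef_rot: [-0.698, 0.09, 0.705, 0.088]
wrist_force: [-0.6, -0.6, -0.7]
gripper_width: 91.7
```

```bash
python3 -c "
from h import *
go((502,307,291),yaw=-1.571-0.25)
c=get_calibration('wrist'); save('wrist','pics/w3.png')
print(proj('wrist',(502,307,178),c),proj('wrist',(502,307,130),c))
im=cv2.imread('pics/w3.png'); cv2.imwrite('pics/w3c.png',cv2.resize(im[110:260,220:420],(800,600),interpolation=cv2.INTER_CUBIC))"
```

```text
t 5.3 pos [500.13 306.38 286.28] F [-0.55 -0.56 -0.75] w 91.7 q [0.54 0.26 1.66 0.   1.23 2.37]
(502, 307, 291) -> [-4.74 -1.04 -1.61]
turn [-0.    0.01 -0.  ]
(np.float64(318.43888087694506), np.float64(200.42050695689792)) (np.float64(318.6450809558436), np.float64(186.4833508418541))
```

View pics/w3c.png

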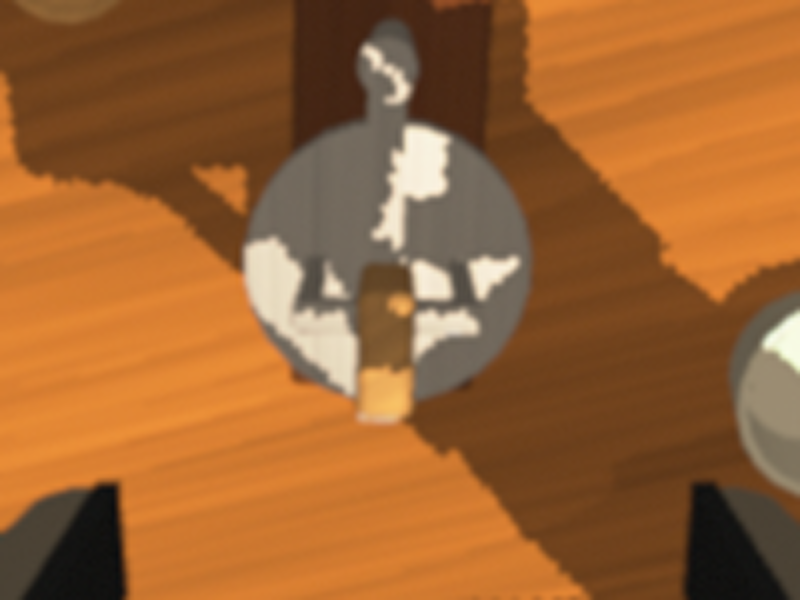

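The tab's top face is at px (316.5, 176–213), aligned with the jaws. The foot's edges run vertical, so the yaw is good.

```bash
python3 -c "
from h import *
p=(onz('wrist',316.5,176.3,178)+onz('wrist',316.5,213,178))/2; print(p, onz('wrist',316.5,176.3,178),onz('wrist',316.5,213,178))
print('cap',onz('wrist',220+388/4,110+262/4,88))
print('post',onz('wrist',220+388/4,110+45/4,152))
go((p[0],p[1],172))"
```

```text
[507.66 307.08 178.  ] [524.83 302.55 178.  ] [490.49 311.61 178.  ]
cap [504.89 308.26  88.  ]
post [570.11 290.42 152.  ]
t 5.35 pos [500.34 305.95 286.68] F [0.87 0.02 0.57] w 92.0 q [0.54 0.26 1.66 0.   1.23 2.37]
(np.float64(507.6571173683743), np.float64(307.079439700153), 172) -> [114.6   -3.41  -7.88]
```

Request:
{"method": "play_rows", "body": {"moves": [[[0,-3.5,-5.5],[0.01,0,0],70],[[40,-3.5,-5.5],[0.01,0.01,0],50],[[75,-3.5,-5.5],[0.01,0.01,0],50],[[100,-3.5,-5.5],[0.01,0.01,0],50],[[113,-3.5,-5.5],[0.01,0.01,0],50],[[113,-3.5,-5.5],[0.01,0.01,0],50],[[113,-3.5,-5.5],[0.01,0.01,0],50]], "squeeze": 20}}

```text
time_s: 5.93
eef_pos: [505.7, 306.7, 173.4]
eef_rot: [-0.701, 0.095, 0.701, 0.092]
wrist_force: [0.6, -0.1, 0.6]
gripper_width: 47.6
```

Request:
{"method": "play_rows", "body": {"moves": [[[0,0,0],[0,0,0],0],[[0,0,0],[0,0,0],0],[[0,0,0],[0,0,0],0],[[0,0,0],[0,0,0],0],[[0,0,0],[0,0,0],0],[[0,0,0],[0,0,0],0]]}}

```text
time_s: 6.43
eef_pos: [506.1, 307.1, 174.1]
eef_rot: [0.701, -0.095, -0.701, -0.092]
wrist_force: [-0.7, -0.3, 3.7]
gripper_width: 13.8
```

```bash
python3 -c "
from h import *
go((505.5,307.5,172),yaw=-1.82)"
```

```text
t 6.43 pos [506.06 307.08 174.12] F [-0.71 -0.29  3.7 ] w 13.8 q [ 0.54  0.37  1.76 -0.    1.01  2.38]
(505.5, 307.5, 172) -> [ 2.11 -0.27  0.65]
turn [-0.02 -0.   -0.  ]
```

Request:
{"method": "play_rows", "body": {"moves": [[[0,0,0],[0,0,0],0],[[-4,0,0],[0,0,0],0],[[-9,0,0],[0,0,0],0],[[-14,0,0],[0,0,0],0],[[-19,0,0],[0,0,0],0],[[-23,0,0],[0,0,0],0],[[-23,0,0],[0,0,0],0],[[-23,0,0],[0,0,0],0]], "squeeze": 35}}

```text
time_s: 7.1
eef_pos: [506.2, 307.3, 197.5]
eef_rot: [0.701, -0.095, -0.701, -0.092]
wrist_force: [0.1, 0.6, -2.2]
gripper_width: 13.8
```

```bash
python3 -c "
from h import *
go((506,307,196),yaw=-1.82)
c=get_calibration('wrist'); save('wrist','pics/w4.png'); save('scene','pics/s4.png')
a=cv2.imread('pics/w4.png')[100:300,170:470]; b=cv2.imread('pics/s4.png')[170:270,320:440]
cv2.imwrite('pics/m4.png',np.hstack([cv2.resize(a,(450,300)),cv2.resize(b,(350,300),interpolation=cv2.INTER_CUBIC)]))"
```

```text
t 7.1 pos [506.2  307.26 197.47] F [ 0.07  0.58 -2.18] w 13.8 q [ 0.54  0.35  1.74 -0.    1.05  2.38]
(506, 307, 196) -> [1.47 0.3  0.13]
turn [-0.02 -0.   -0.  ]
```

View pics/m4.png

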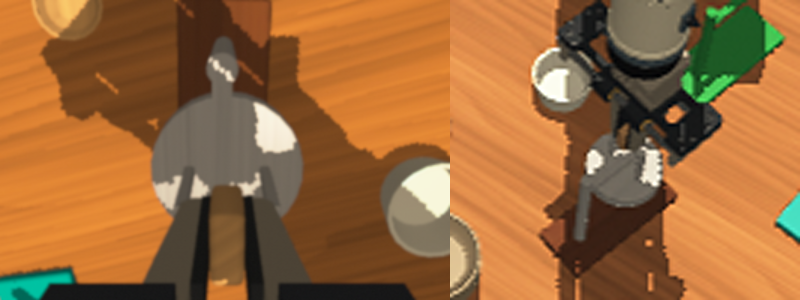

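The wrist view shows the lid held level between the fingers and clear upward of the arm. The scene view agrees. The force change of about 2 N fits the lid's weight. Next I'll check clearances to the green stand and ramekin.

```bash
python3 -c "
from h import *
for n,u,v,z in [('green far',250,264,0),('green far@150',247,268,150),('turq far',175,235,0),('turq top',165,248,150),('ramekin',293,238,40),('bowls',287,135,68),('spoon',215,166,5)]: print(n,onz('top',u,v,z))
go((570.5,17,252))"
```

```text
green far [330.82 293.93   0.  ]
green far@150 [328.28 281.04 150.  ]
turq far [420.17 517.8    0.  ]
turq top [384.74 501.   150.  ]
ramekin [405.67 163.23  40.  ]
bowls [701.48 174.93  68.  ]
spoon [624.76 396.37   5.  ]
t 7.2 pos [505.93 307.11 196.98] F [ 0.23  0.01 -1.97] w 14.1 q [ 0.54  0.35  1.75 -0.    1.05  2.38]
(570.5, 17, 252) -> [ -53.83  263.21 -138.5 ]
```

Request:
{"method": "play_rows", "body": {"moves": [[[0,0,8],[0,0,0],0],[[0,0,20],[0,0,0],0],[[0,0,35],[0,0,0],0],[[0,0,50],[0,0,0],0],[[0,0,65],[0,0,0],0],[[0,0,75],[0,0,0],0],[[0,0,80],[0,0,0],0],[[0,0,80],[0,0,0],0],[[-10,0,80],[0,0,0],0],[[-25,0,80],[0,0,0],0],[[-45,0,80],[0,0,0],0],[[-65,0,80],[0,0,0],0],[[-85,0,80],[0,0,0],0],[[-92,0,80],[0,0,0],0],[[-92,0,80],[0,0,0],0]]}}

```text
time_s: 8.45
eef_pos: [430.2, 329.1, 291.3]
eef_rot: [0.702, -0.094, -0.7, -0.093]
wrist_force: [0.6, -0.9, -2.1]
gripper_width: 13.8
```

```bash
python3 -c "
from h import *
go((570.5,17,288),(500,17,288),yaw=-1.571)"
```

```text
t 8.45 pos [430.22 329.07 291.29] F [ 0.62 -0.94 -2.08] w 13.8 q [ 0.65  0.17  1.75 -0.    1.21  2.49]
(570.5, 17, 288) -> [   4.24  264.18 -217.41]
(500, 17, 288) -> [   4.03  282.73 -149.39]
turn [-0.27 -0.   -0.  ]
```

Request:
{"method": "play_rows", "body": {"moves": [[[0,15,-7],[0,0,0],0],[[0,40,-20],[0,0,0],0],[[0,70,-34],[0,0,0],0],[[0,100,-49],[0,0,0],0],[[0,130,-63],[0,0,0],0],[[0,160,-78],[0,0,0],0],[[0,190,-93],[0,0,0],0],[[0,220,-107],[0,0,0],0],[[0,250,-122],[0,0,0],0],[[0,275,-134],[0,0,0],0],[[0,285,-140],[0,0,0],0],[[0,285,-140],[0,0,0],0],[[0,285,-140],[0,0,0],0],[[0,285,-140],[0,0,0],0]]}}

```text
time_s: 9.62
eef_pos: [490.0, 18.1, 291.4]
eef_rot: [0.702, -0.094, -0.7, -0.093]
wrist_force: [-0.8, -0.8, -2.2]
gripper_width: 13.6
```

```bash
python3 -c "
from h import *
go((570.5,17,288))
c=get_calibration('wrist'); save('wrist','pics/w5.png'); print(proj('wrist',(570.5,17,85),c), proj('wrist',(490,17,205),c))
"
```

```text
t 9.62 pos [490.01  18.1  291.44] F [-0.83 -0.77 -2.23] w 13.6 q [ 0.03  0.09  1.85 -0.    1.2   1.87]
(570.5, 17, 288) -> [  3.6  -20.11 -77.94]
(np.float64(303.29219034986664), np.float64(114.4026371167715)) (np.float64(321.2552609677903), np.float64(211.130559307065))
```

View pics/w5.png

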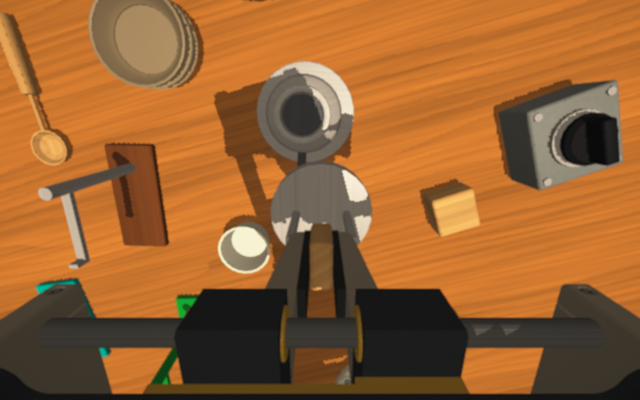

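The wrist view shows the burner mouth at about (303,112), predicted (303,114). The lid cap is at about (321,212) and the empty hook is at left. One enlarged crop for the fit.

```bash
python3 -c "
import cv2
im=cv2.imread('pics/w5.png'); cv2.imwrite('pics/w5c.png',cv2.resize(im[50:260,230:400],(680,840)[:2],interpolation=cv2.INTER_CUBIC)[:,:][0:600])"
```

```text
(no output)
```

View pics/w5c.png

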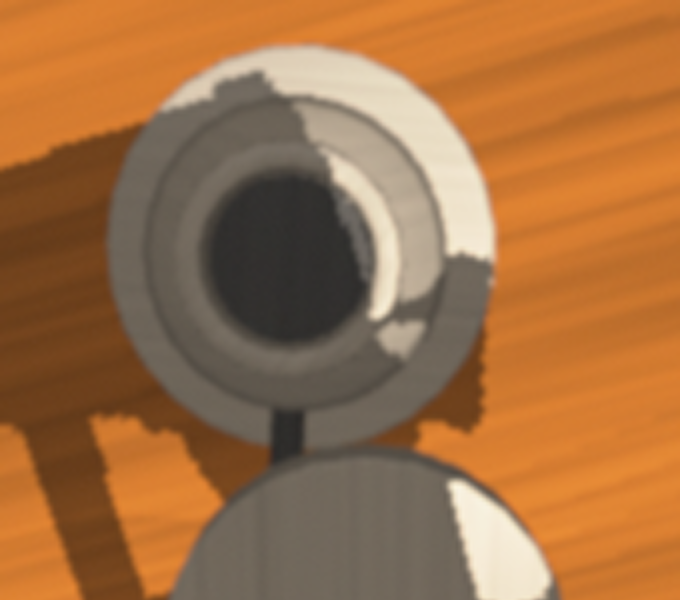

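```bash
python3 -c "
from h import *
print('rim',onz('wrist',302.1,113.6,85),'can',onz('wrist',303.9,113,50),'dish',onz('wrist',305.25,111.5,10))
z=291.4-104+18-20
for zz in (205,200): print('lid far edge',zz,onz('wrist',321.2,162,zz))
print('width',onz('wrist',400/1e9+272.5,210,205),onz('wrist',370.5,210,205))
go((569.5,16,201))"
```

```text
rim [571.82  18.38  85.  ] can [572.01  18.2   50.  ] dish [573.59  18.11  10.  ]
lid far edge 205 [531.08   6.16 205.  ]
lid far edge 200 [530.22   6.39 200.  ]
width [501.93  57.36 205.  ] [479.95 -23.83 205.  ]
t 9.67 pos [490.07  18.32 291.61] F [ 0.33  0.98 -1.84] w 13.4 q [ 0.04  0.09  1.85 -0.    1.2   1.87]
(569.5, 16, 201) -> [ 90.8  -18.64 -77.02]
```

Request:
{"method": "play_rows", "body": {"moves": [[[0,-5,-20],[0,0,0],0],[[0,-12,-45],[0,0,0],0],[[0,-18,-70],[0,0,0],0],[[0,-20,-80.5],[0,0,0],0],[[0,-20,-80.5],[0,0,0],0],[[20,-20,-80.5],[0,0,0],0],[[45,-20,-80.5],[0,0,0],0],[[70,-20,-80.5],[0,0,0],0],[[85,-20,-80.5],[0,0,0],0],[[95,-20,-80.5],[0,0,0],0],[[100,-20,-80.5],[0,0,0],0],[[100,-20,-80.5],[0,0,0],0],[[100,-20,-80.5],[0,0,0],0]]}}

```text
time_s: 10.75
eef_pos: [573.4, 16.6, 192.6]
eef_rot: [0.702, -0.094, -0.7, -0.093]
wrist_force: [-0.9, 0.4, -0.8]
gripper_width: 13.7
```

```bash
python3 -c "
from h import *
go((573,17.8,176),yaw=-1.82)"
```

```text
t 10.75 pos [573.35  16.64 192.55] F [-0.94  0.37 -0.75] w 13.7 q [ 0.03  0.32  1.79 -0.    1.02  1.86]
(573, 17.8, 176) -> [16.55 -1.03  0.7 ]
turn [-0.02 -0.   -0.  ]
```

Request:
{"method": "play_rows", "body": {"moves": [[[3,-1,0.5],[0,0,0],0],[[6,-1,0.5],[0,0,0],0],[[9,-1,0.5],[0,0,0],0],[[12,-1,0.5],[0,0,0],0],[[14,-1,0.5],[0,0,0],0],[[15,-1,0.5],[0,0,0],0],[[15,-1,0.5],[0,0,0],0]]}}

```text
time_s: 11.33
eef_pos: [573.7, 17.7, 181.0]
eef_rot: [0.703, -0.094, -0.699, -0.093]
wrist_force: [-11.3, -0.5, 31.6]
gripper_width: 14.1
```

```bash
python3 -c "
from h import *
go((573,17.8,177))
c=get_calibration('wrist'); save('wrist','pics/w6.png'); save('scene','pics/s6.png')
a=cv2.imread('pics/w6.png')[90:290,200:440]; x,y=map(int,proj('scene',(572,17,80))); b=cv2.imread('pics/s6.png')[y-40:y+40,x-48:x+48]
print(x,y,proj('wrist',(572,17.5,89),c),proj('wrist',(572,17.5,103),c))
cv2.imwrite('pics/m6.png',np.hstack([cv2.resize(a,(400,333)),cv2.resize(b,(400,333),interpolation=cv2.INTER_CUBIC)]))"
```

```text
t 11.33 pos [573.73  17.69 181.04] F [-11.32  -0.5   31.6 ] w 14.1 q [ 0.03  0.34  1.8  -0.    1.    1.87]
(573, 17.8, 177) -> [4.03 0.09 0.75]
298 201 (np.float64(320.8657576957537), np.float64(211.2736786886928)) (np.float64(320.84116320129556), np.float64(216.95265260633397))
```

View pics/m6.png

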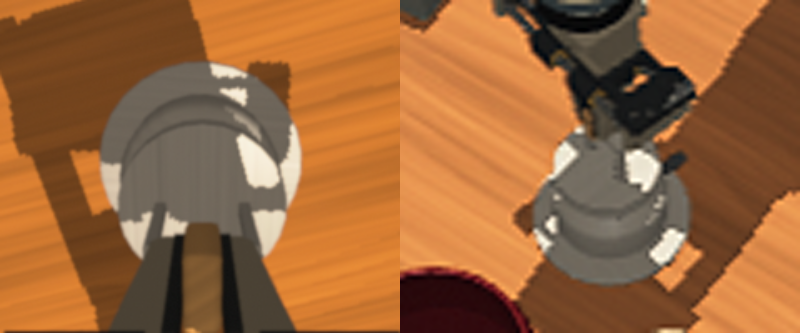

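```bash
python3 -c "
from h import *
for z in (85,89,95,103): print(z,'scene c',proj('scene',(571.5,17.5,z)),'near rim',proj('scene',(571.5+.82*45,17.5+.57*45,z)),'wrist far edge at',onz('wrist',200+203*.6,159,z), 'L',onz('wrist',200+120*.6,90+200*.6,z),'R',onz('wrist',200+287*.6,90+200*.6,z))
print('obs near rim scene crop (610,225) ->',250+210*.24,161+222*.24)
print('dish',onz('wrist',200+200*.6,90+161*.6,10))
"
```

```text
85 scene c (np.float64(298.90140843845074), np.float64(200.47755552477489)) near rim (np.float64(298.4990486525578), np.float64(211.4611582496878)) wrist far edge at [615.73   4.85  85.  ] L [583.18  59.71  85.  ] R [559.83 -26.68  85.  ]
89 scene c (np.float64(298.8355138893277), np.float64(199.88604409185172)) near rim (np.float64(298.43135900713037), np.float64(210.88383963744923)) wrist far edge at [616.37   4.68  89.  ] L [584.35  58.64  89.  ] R [561.39 -26.33  89.  ]
95 scene c (np.float64(298.736164772204), np.float64(198.994223153525)) near rim (np.float64(298.32929581326164), np.float64(210.01335226714556)) wrist far edge at [617.32   4.43  95.  ] L [586.11  57.03  95.  ] R [563.73 -25.79  95.  ]
103 scene c (np.float64(298.60274355071925), np.float64(197.79654931019314)) near rim (np.float64(298.19221531042183), np.float64(208.8442055658347)) wrist far edge at [618.6   4.1 103. ] L [588.46  54.88 103.  ] R [566.85 -25.08 103.  ]
obs near rim scene crop (610,225) -> 300.4 214.28
dish [573.8   18.16  10.  ]
```

By size, the cap's top is at z≈85–89, and its centre is (573,16) against the burner at (572,18). That agrees with a seated lid and rules out skirt-on-rim, where the top would be at 103. I'll unload the press before opening.

Request:
{"method": "play_rows", "body": {"moves": [[[-0.5,0,0],[0,0,0],0],[[-0.5,0,0],[0,0,0],0],[[-0.5,0,0],[0,0,0],0]]}}

```text
time_s: 11.68
eef_pos: [573.8, 17.7, 181.5]
eef_rot: [0.703, -0.094, -0.699, -0.093]
wrist_force: [-1.0, -0.2, -2.5]
gripper_width: 14.0
```

Request:
{"method": "play_rows", "body": {"moves": [[[0.6,0,0],[0,0,0],0],[[1,0,0],[0,0,0],0],[[1,0,0],[0,0,0],0]]}}

```text
time_s: 11.93
eef_pos: [574.0, 17.6, 181.1]
eef_rot: [0.703, -0.094, -0.699, -0.093]
wrist_force: [-2.1, -0.3, 11.0]
gripper_width: 13.5
```

The contact height settles it. A hang height of 64 mm (loop underside at 66) gives a TCP of 181 when seated, which matches exactly. Releasing now.

Request:
{"method": "play_rows", "body": {"moves": [[[-0.2,0,0],[0,0,0],0],[[-0.2,0,0],[0,0,0],20],[[-0.2,0,0],[0,0,0],40],[[-0.2,0,0],[0,0,0],50],[[-0.2,0,0],[0,0,0],50],[[-0.2,0,0],[0,0,0],50]]}}

```text
time_s: 12.43
eef_pos: [573.9, 17.6, 181.1]
eef_rot: [0.703, -0.094, -0.699, -0.093]
wrist_force: [-0.1, -0.3, -0.3]
gripper_width: 43.2
```

Request:
{"method": "play_rows", "body": {"moves": [[[-15,0,0],[0,0,0],50],[[-40,0,0],[0,0,0],50],[[-80,0,0],[0,0,0],50],[[-110,0,0],[0,0,0],50],[[-110,0,0],[0,0,0],50],[[-110,0,0],[0,0,0],50]]}}

```text
time_s: 12.93
eef_pos: [574.4, 17.8, 292.9]
eef_rot: [0.704, -0.093, -0.698, -0.094]
wrist_force: [-0.3, -0.7, -0.2]
gripper_width: 46.0
```

```bash
python3 -c "
from h import *
go((452,-311,240),yaw=-1.465)
c=get_calibration('wrist'); save('wrist','pics/w7.png')
im=cv2.imread('pics/w7.png'); hsv=cv2.cvtColor(im,cv2.COLOR_BGR2HSV)
print('pred lid centre z89',proj('wrist',(572.5,17.5,89),c),'tab ends z179',[proj('wrist',(572.5+s*15.5,17.5-s*4,179),c) for s in(-1,1)])
"
```

```text
t 12.93 pos [574.39  17.77 292.89] F [-0.3  -0.7  -0.22] w 46.0 q [ 0.03  0.22  1.69 -0.    1.22  1.87]
(452, -311, 240) -> [ 52.14 349.43  32.4 ]
turn [-0.37 -0.01 -0.  ]
pred lid centre z89 (np.float64(321.2710491513656), np.float64(181.826768557921)) tab ends z179 [(np.float64(321.3428858792544), np.float64(219.80326372734197)), (np.float64(320.9494761984237), np.float64(187.85016889184357))]
```

```bash
python3 -c "
from h import *
im=cv2.imread('pics/w7.png').astype(int)[:262,180:460]
for r in (130,140,160,180,200,210): 
  print(r,''.join('.' if (im[r,x].max()-im[r,x].min())>60 else ('#' if im[r,x].max()<70 else 'o') for x in range(40,240,2)))
print([tuple(im[y,141]) for y in range(175,240,4)])
s=camera('scene'); cv2.imwrite('pics/s7.png',s[...,::-1])
"
```

```text
130 .......................................oooooooooooooooooooooooo.....................................
140 .................................ooooooooooooooooooooooooooooooooooo................................
160 .............................oooooooooooooooooooooooooooooooooooooooooooo...........................
180 .............................oooooooooooooooooooooooooooooooooooooooooooo...........................
200 ..................................oooooooooooooo......ooooooooooooo.................................
210 .......................................ooooooooo......oooooooo......................................
[(np.int64(96), np.int64(109), np.int64(118)), (np.int64(96), np.int64(109), np.int64(118)), (np.int64(79), np.int64(95), np.int64(110)), (np.int64(40), np.int64(70), np.int64(99)), (np.int64(46), np.int64(82), np.int64(115)), (np.int64(50), np.int64(90), np.int64(128)), (np.int64(50), np.int64(92), np.int64(131)), (np.int64(49), np.int64(89), np.int64(126)), (np.int64(67), np.int64(124), np.int64(176)), (np.int64(93), np.int64(174), np.int64(238)), (np.int64(96), np.int64(181), np.int64(241)), (np.int64(102), np.int64(192), np.int64(247)), (np.int64(37), np.int64(75), np.int64(119)), (np.int64(30), np.int64(71), np.int64(123)), (np.int64(31), np.int64(70), np.int64(119)), (np.int64(32), np.int64(74), np.int64(124)), (np.int64(33), np.int64(76), np.int64(130))]
```

Numerically the lid is upright: the tab is at x≈322, rows 184–221 (predicted 321, 188–220). Now to the stop.

Request:
{"method": "play_rows", "body": {"moves": [[[0,30,3],[-0.04,-0.01,0],50],[[0,65,6],[-0.09,-0.01,0],50],[[0,100,9],[-0.14,-0.01,0],50],[[0,140,13],[-0.18,-0.01,0],50],[[0,180,17],[-0.22,-0.01,0],50],[[0,220,20],[-0.26,-0.01,0],50],[[0,260,24],[-0.3,-0.01,0],50],[[0,300,28],[-0.34,-0.01,0],50],[[0,335,31],[-0.37,-0.01,0],50],[[0,349,32.5],[-0.37,-0.01,0],50],[[30,349,32.5],[-0.37,-0.01,0],50],[[55,349,32.5],[-0.37,-0.01,0],50],[[55,349,32.5],[-0.37,-0.01,0],50],[[55,349,32.5],[-0.37,-0.01,0],50]], "squeeze": 10}}

```text
time_s: 14.2
eef_pos: [448.8, -309.8, 233.0]
eef_rot: [-0.703, -0.038, 0.71, -0.036]
wrist_force: [0.2, -1.0, 0.6]
gripper_width: 45.7
```

```bash
python3 -c "
from h import *
go((451.8,-311.3,127.5),yaw=-1.465)"
```

```text
t 14.2 pos [ 448.83 -309.77  232.99] F [ 0.17 -0.95  0.56] w 45.7 q [-0.6   0.24  1.8  -0.    1.11  0.86]
(451.8, -311.3, 127.5) -> [105.45   2.21  -3.84]
turn [-0.    0.01  0.  ]
```

Request:
{"method": "play_rows", "body": {"moves": [[[0,2,-3],[0,0.01,0],50],[[35,2,-3],[0,0.01,0],50],[[70,2,-3],[0,0.01,0],50],[[92,2,-3],[0,0.01,0],50],[[102,2,-3],[0,0.01,0],50],[[105,2,-3],[0,0.01,0],50],[[105,2,-3],[0,0.01,0],50],[[105,2,-3],[0,0.01,0],50]]}}

```text
time_s: 14.87
eef_pos: [452.1, -311.8, 129.6]
eef_rot: [0.707, 0.038, -0.705, 0.036]
wrist_force: [0.6, 0.3, -0.2]
gripper_width: 46.1
```

Request:
{"method": "play_rows", "body": {"moves": [[[0,0,0],[0,0,0],10],[[0,0,0],[0,0,0],0],[[0,0,0],[0,0,0],0],[[0,0,0],[0,0,0],0],[[0,0,0],[0,0,0],0],[[0,0,0],[0,0,0],0]]}}

```text
time_s: 15.37
eef_pos: [451.9, -310.7, 129.8]
eef_rot: [0.707, 0.038, -0.706, 0.035]
wrist_force: [0.4, 7.1, 6.2]
gripper_width: 15.6
```

Request:
{"method": "play_rows", "body": {"moves": [[[0,0,0],[0.1,0,0],0],[[0,0,0],[0.2,0,0],0],[[0,0,0],[0.3,0,0],0],[[0,0,0],[0.4,0,0],0],[[0,0,0],[0.5,0,0],0],[[0,0,0],[0.6,0,0],0],[[0,0,0],[0.7,0,0],0],[[0,0,0],[0.8,0,0],0],[[0,0,0],[0.88,0,0],0],[[0,0,0],[0.88,0,0],0],[[0,0,0],[0.88,0,0],0]]}}

```text
time_s: 16.28
eef_pos: [451.9, -310.4, 130.3]
eef_rot: [-0.654, 0.266, 0.655, 0.269]
wrist_force: [-1.3, 2.8, 5.1]
gripper_width: 15.8
```

```bash
python3 -c "
from h import *
go(yaw=-1.465-.88); print(arm.state()['ft_torque'])"
```

```text
t 16.28 pos [ 451.91 -310.39  130.27] F [-1.32  2.79  5.07] w 15.8 q [-0.61  0.37  1.89  0.01  0.88  1.74]
turn [-0.  0.  0.]
[0.47 0.21 0.09]
```

Request:
{"method": "play_rows", "body": {"moves": [[[-3,0,0],[0,0,0],0],[[-6,0,0],[0,0,0],0],[[-9,0,0],[0,0,0],0],[[-11.5,0,0],[0,0,0],0],[[-11.5,0,0],[0,0,0],0],[[-11.5,0,0],[0,0,0],10],[[-11.5,0,0],[0,0,0],20],[[-11.5,0,0],[0,0,0],50],[[-11.5,0,0],[0,0,0],50],[[-11.5,0,0],[0,0,0],50]]}}

```text
time_s: 17.12
eef_pos: [451.9, -310.6, 141.6]
eef_rot: [-0.654, 0.266, 0.655, 0.269]
wrist_force: [0.2, -0.7, 0.5]
gripper_width: 36.5
```

Request:
{"method": "play_rows", "body": {"moves": [[[-15,0,0],[0,0,0],50],[[-40,0,0],[0,0,0],50],[[-80,0,0],[-0.1,0,0],50],[[-110,0,0],[-0.2,0,0],50],[[-110,0,0],[-0.3,0,0],50],[[-110,0,0],[-0.4,0,0],50],[[-110,0,0],[-0.5,0,0],50],[[-110,0,0],[-0.6,0,0],50],[[-110,0,0],[-0.7,0,0],50],[[-110,0,0],[-0.88,0,0],50],[[-110,0,0],[-0.88,0,0],50],[[-110,0,0],[-0.88,0,0],50]]}}

```text
time_s: 18.12
eef_pos: [451.8, -311.3, 251.6]
eef_rot: [0.707, 0.039, -0.706, 0.036]
wrist_force: [-0.4, -0.2, -0.3]
gripper_width: 46.0
```

```bash
python3 -c "
from h import *
go(yaw=-1.465)
c=get_calibration('wrist'); save('wrist','pics/w8.png'); save('top','pics/t8.png'); save('scene','pics/s8.png')
for z in (123,111): print(z,proj('wrist',(425.8,-314,z),c),proj('wrist',(478,-308.7,z),c))
u,v=map(int,proj('wrist',(452,-311,100),c)); print(u,v)
cr=lambda f,x,y,r,n:cv2.resize(cv2.imread(f)[y-r:y+r,x-r:x+r],(n,n),interpolation=cv2.INTER_CUBIC)
top=cv2.resize(cv2.imread('pics/t8.png')[80:300,150:500],(400,251))
cv2.imwrite('pics/m8.png',np.vstack([np.hstack([cr('pics/w8.png',u,v,50,400),np.vstack([top,np.zeros((149,400,3),np.uint8)])])[:,:800],np.hstack([cr('pics/s8.png',300,203,25,200),cr('pics/s8.png',251,145,25,200),cv2.resize(cv2.imread('pics/w7.png')[90:270,200:440],(400,200))])]))"
```

```text
t 18.12 pos [ 451.76 -311.32  251.6 ] F [-0.37 -0.23 -0.29] w 46.0 q [-0.61  0.22  1.78  0.    1.14  0.85]
turn [ 0. -0.  0.]
123 (np.float64(320.8854779920865), np.float64(221.1215176904261)) (np.float64(321.18461807093024), np.float64(170.83775956520793))
111 (np.float64(320.9467068365453), np.float64(216.91991195283398)) (np.float64(321.2373203334876), np.float64(168.3955503001378))
320 190
```

View pics/m8.png

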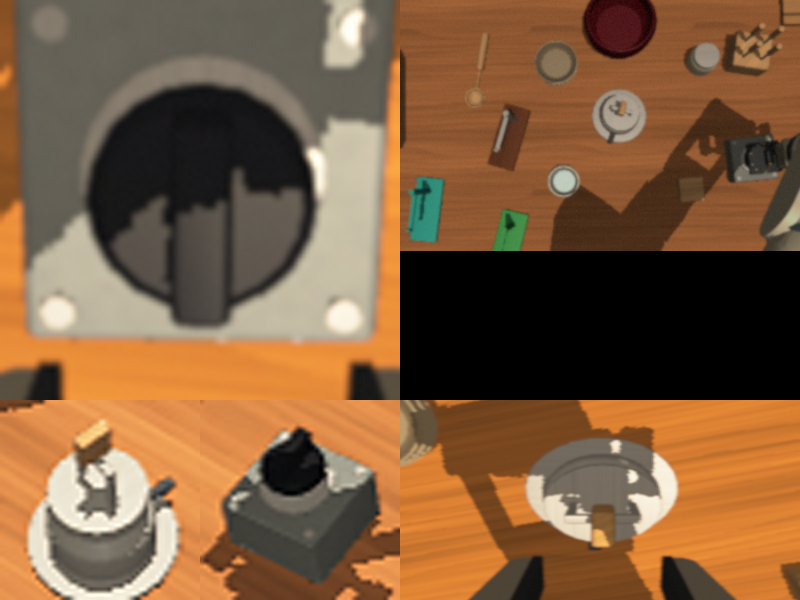

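The bar's near end is at row ≈221.3 (221.1 predicted for up, 216.9 for latched), and the bar has turned back to rest. The lid sits level on the burner with its tab upright, and the other things look undisturbed.

```bash
python3 -c "
from h import *
print(job.sign_off())"
```

```text
the job is handed in; nothing more can be done
None
```

The burner is shut down and the job is handed in at about 18 s of the 72 s allowed. The mushroom stop was pushed down and checked as latched. The lid was lifted off the dark-wood stand's hook, set level on the burner and released. Then I gripped the stop's bar, turned it about 0.88 rad clockwise, let it rise and released it.

**Last checks:**
- **Stop:** it is fully up. The end of its bar is at image row 221.3, against 221.1 expected when up and 216.9 when latched.
- **Lid:** it sits level and centred to about 2 mm, with its tab upright.
- **Other things:** the bystanders in my last top view look unmoved. That was judged by eye, not measured.
- **Gripper:** it is open and touching nothing.

**Disagreement:** the lid touched down about 5 mm higher than I first reckoned. The wrist force briefly reached about 32 N before I eased off, below the 40 N limit. The extra height fits the lid having hung about 6 mm lower on the hook than I assumed, and its apparent size from above showed it seated.

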